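Put the check weights away in their graded block

TASK

The balance check is done: put the four steel weights from the tray back into the wooden block, in order of size, each standing fully home in the pocket that was made for it, the smallest weight in the smallest pocket up to the largest in the largest. Lower them in, do not drop them or knock them over, and leave the glass vial standing where it is on the tray.

Things in the scene. Friction and masses are not known exactly. Their poses are not given: they have to be found in the camera images.
- weight_a: the smallest of four plain steel weights, upright cylinders with a knob: body diameter 15 mm, 30 mm tall in all, the top 7.6 mm a round knob 9 mm across over a 3 mm neck; about 30 g. Starts on the black mat (5 mm above the bench) of a white tray, 224 x 172 mm, lip 9 mm above the bench. Origin: centre of its underside; z up along its axis
- weight_b: the second smallest of four plain steel weights, upright cylinders with a knob: body diameter 26 mm, 42 mm tall in all, the top 10 mm a round knob 15 mm across over a 3 mm neck; about 120 g. Starts on the black mat (5 mm above the bench) of a white tray, 224 x 172 mm, lip 9 mm above the bench. Origin: centre of its underside; z up along its axis
- weight_c: the second largest of four plain steel weights, upright cylinders with a knob: body diameter 37 mm, 54 mm tall in all, the top 12.4 mm a round knob 21 mm across over a 3 mm neck; about 330 g. Starts on the black mat (5 mm above the bench) of a white tray, 224 x 172 mm, lip 9 mm above the bench. Origin: centre of its underside; z up along its axis
- weight_d: the largest of four plain steel weights, upright cylinders with a knob: body diameter 48 mm, 66 mm tall in all, the top 14.8 mm a round knob 28 mm across over a 3 mm neck; about 700 g. Starts on the black mat (5 mm above the bench) of a white tray, 224 x 172 mm, lip 9 mm above the bench. Origin: centre of its underside; z up along its axis
- felt_a: round blue felt pad, 2 mm thick, fixed in the bottom of the smallest pocket of the block: the place of the smallest weight. Pocket 25 mm in diameter, 3 mm chamfer round its mouth. Origin: centre of the pad's underside, 12 mm above the bench; the weight stands on its top, 14 mm above the bench, 14 mm below the block's top face. Axes as the block's
- felt_b: round blue felt pad, 2 mm thick, fixed in the bottom of the second smallest pocket of the block: the place of the second smallest weight. Pocket 36 mm in diameter, 3 mm chamfer round its mouth. Origin: centre of the pad's underside, 12 mm above the bench; the weight stands on its top, 14 mm above the bench, 14 mm below the block's top face. Axes as the block's
- felt_c: round blue felt pad, 2 mm thick, fixed in the bottom of the second largest pocket of the block: the place of the second largest weight. Pocket 47 mm in diameter, 3 mm chamfer round its mouth. Origin: centre of the pad's underside, 12 mm above the bench; the weight stands on its top, 14 mm above the bench, 14 mm below the block's top face. Axes as the block's
- felt_d: round blue felt pad, 2 mm thick, fixed in the bottom of the largest pocket of the block: the place of the largest weight. Pocket 58 mm in diameter, 3 mm chamfer round its mouth. Origin: centre of the pad's underside, 12 mm above the bench; the weight stands on its top, 14 mm above the bench, 14 mm below the block's top face. Axes as the block's
- block: wooden block for the weights, fixed on the bench, 228 mm (its x) x 84 mm (its y) x 28 mm tall, with four round pockets in a row along its x, growing in size toward +x: centres at x = -88.5, -46, 7.5, 72 mm, y = 0. It may lie at any yaw. Origin: centre of its underside, on the bench; z up
- vial: closed glass sample vial with a white screw cap, 25 mm in diameter, 60 mm tall, about 22 g, standing on the tray among the weights; to be left alone. Origin: centre of its underside; z up

How it is judged:
By the outcome, as a careful person would: the job done as asked, in the order asked, and still so for the second after the job is handed in, with the robot touching nothing.
It also fails if it takes over 90 s, if anything falls off the work surface, if the arm or the gripper's body presses on something with over 40 N, if the wrist force passes 120 N, or if a joint passes its speed limit or range.

ROBOT

A 6-joint arm with a two-finger parallel gripper is mounted at the origin on a cart in front of the work surface, level with it; the furniture and walls round the work are solid. World frame = base frame: x ahead of the robot, y to its left, z up, the work surface at z = 0. Lengths are in mm, angles in rad, forces in N, time in s.
With the tool pointing down it reaches from about 250 to 800 mm from the base axis. Payload 3.9 kg.
Tool frame: the origin (TCP) lies at the very end of the fingers, on their centre line; the grasp point (between the pads) lies 19 mm behind it; z points along the fingers, y is the line along which they close (so a half turn about z gives the same grasp; the last joint's range is limited). The gripper opens to 85 mm and grips with 20 to 120 N. Pads are 22 mm wide; open, the fingers measure 114 mm over their backs; the gripper's body (76 mm by 85 mm) begins 54 mm behind the grasp point. The pads swing forward as they close: fully open they stand 13 mm farther back than shut.
Start: joints at [-1.152, 0.26, -0.138, 1.173, 0, 1.571], TCP at [213.493, -479.621, 231.304] pointing down, gripper open.
Joint ranges: [-2.78, 2.78], [-0.83, 1.72], [-1.28, 1.37], [-1.9, 2.12], [-1.57, 1.48], [-3.14, 3.14]. Speed limits (rad/s): [2.57, 2.57, 3.14, 3.14, 3.14, 3.14].

INTERFACE

Orientations are given as a 3x3 rotation matrix whose columns are the frame's x, y, z axes.
In Python, from plant import ctrl gives the robot as it stands. The module is installed in compiled form; this text tells all that it offers.
- The arm moves only by the shell command python3 -m crank 'ROWS' [OPENING] [FORCE]. ROWS is JSON, a list of rows, each a list of 4 numbers: the shift along the world's x, y, z in m, then the turn about the world's z in rad. A call has 1 to 12 rows; each row shifts and turns the commanded pose from where the row before left it; what a row does not reach is not made up. A row lasts 1/8 s, in which the tool goes at most 62.5 mm and 10.7 degrees, less where a joint would pass 70% of its speed; a pose out of reach is approached as far as the arm can. A call is refused whole if a number of a shift passes 0.0625 or a number of a turn 0.188, either way. A call with a gripper value outside its range is refused whole. OPENING is the finger opening in m, from 0 to 0.0854, set as the call begins (- or left out, the last holds). The fingers move at their own pace and stop on an object; FORCE is the grip in N (left out, the last holds). Time passes only in rows, so rows that do not move let the fingers close. It gives the time, the measured TCP pose, the force, the opening and the grip force at its end, in the units of the state.
- ctrl.get_state(): the state, without advancing time (a new reading comes with each control period).
- ctrl.get_image(name): name is "scene" or "top"; returns the picture (420x560x3 uint8, red, green, blue); there is no depth.
- ctrl.calibration(name): a dict with "vertical_fov" (degrees; the focal length in pixels is half the picture's height over the tangent of half this angle, whatever the lens; pixels are square), "cx", "cy" (the principal point, pixels), "D" ([k1, k2, p1, p2, k3] as OpenCV has them; the pictures are not rectified), "rvec" (rotation vector, rad) and "tvec" (3), from world to camera coordinates, as OpenCV has them. Camera axes: x right, y down, z forward; pixel columns grow to the right and rows downward; lengths in mm; the calibration is good to about 2 mm. A picture is of the moment at which its call begins. calibration takes no time and is no camera call.
- ctrl.sign_off(): hands the job in; it is judged then, once.
The state is a dict: "clock": time; "joint_positions": joint angles; "joint_vel": joint speeds; "effort": joint torques, N m; "tcp_pos": TCP position; "tcp_rot": TCP orientation; "force": force on the tool from outside, world axes, zero at the start; "ft_torque": the same for the moment, N m; "finger_gap": finger opening in mm; "grasp_force": force on a finger pad.
Only numpy, scipy, OpenCV 4.12 (cv2) and the standard library are available. Lean on these libraries where they do the work, as an engineer would, in place of code of your own. Each camera call takes 0.05 s, during which the arm holds its last target. There are 200 camera calls.

## Working session

There is one attempt and no reset: what is moved stays moved. The work goes in short steps, Python scripts to look and compute and a shell command to move; the robot and the scene stay as the last step left them, time stands still between calls to the robot, and variables do not carry over. Pictures are saved under pics/ and viewed, at most 14 in all, crops included, and the job is handed in when it is done.

```bash
mkdir -p pics; python3 - <<'E'
from plant import ctrl
import cv2
for n in("scene","top"):
    im=ctrl.get_image(n); cv2.imwrite(f"pics/{n}0.png",im[:,:,::-1]); print(n,ctrl.calibration(n))
s=ctrl.get_state(); print(s["tcp_rot"],s["clock"],s["finger_gap"])
E
```

```text
scene {'vertical_fov': 45.08916763754121, 'cx': 279.9627803874978, 'cy': 212.12646815433413, 'D': array([-0.01160166,  0.        ,  0.        ,  0.        ,  0.        ]), 'rvec': array([ 0.66101797, -2.58737122,  1.16775032]), 'tvec': array([503.44750081, 154.38182443, 972.56026911])}
top {'vertical_fov': 42.77202079353319, 'cx': 280.9677855086906, 'cy': 209.8133273943519, 'D': array([-0.07861765,  0.        ,  0.        ,  0.        ,  0.        ]), 'rvec': array([ 2.181607  , -2.1287837 ,  0.08760832]), 'tvec': array([  70.64951971,  542.4541717 , 1168.50851421])}
[[ 9.13574518e-01  4.06670693e-01 -7.39144156e-04]
 [ 4.06671365e-01 -9.13573028e-01  1.65013884e-03]
 [-4.19905766e-06 -1.80811356e-03 -9.99998365e-01]] 0.1 85.2718760488297
```

View pics/top0.png

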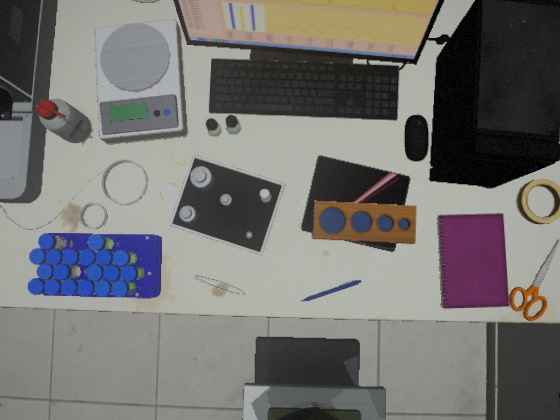

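View pics/scene0.png

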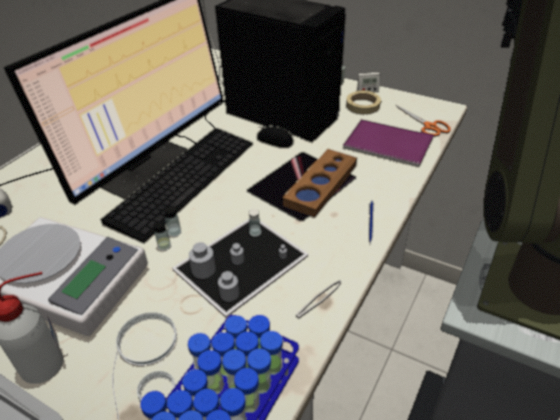

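```bash
cat > h.py <<'E'
import numpy as np,cv2
from plant import ctrl
def cam(n):
    c=ctrl.calibration(n); f=210/np.tan(np.radians(c["vertical_fov"]/2))
    return np.array([[f,0,c["cx"]],[0,f,c["cy"]],[0,0,1]]),c["D"],c["rvec"],c["tvec"]
def back(n,uv,z):
    K,D,r,t=cam(n); R=cv2.Rodrigues(r)[0]
    p=cv2.undistortPoints(np.array([[uv]],float),K,D)[0,0]
    d=R.T@[p[0],p[1],1]; o=-R.T@t
    return o+d*(z-o[2])/d[2]
def proj(n,P):
    K,D,r,t=cam(n); return cv2.projectPoints(np.array(P,float).reshape(-1,1,3),r,t,K,D)[0][:,0]
def crop(n,box,k,name):
    x0,y0,x1,y1=box; im=ctrl.get_image(n)[y0:y1,x0:x1,::-1]
    cv2.imwrite("pics/"+name,cv2.resize(im,None,fx=k,fy=k,interpolation=cv2.INTER_CUBIC))
E
python3 - <<'E'
from h import *
crop("top",(165,150,295,256),6,"tray.png")
crop("top",(300,190,430,250),6,"block.png")
E
```

```text
(no output)
```

View pics/tray.png

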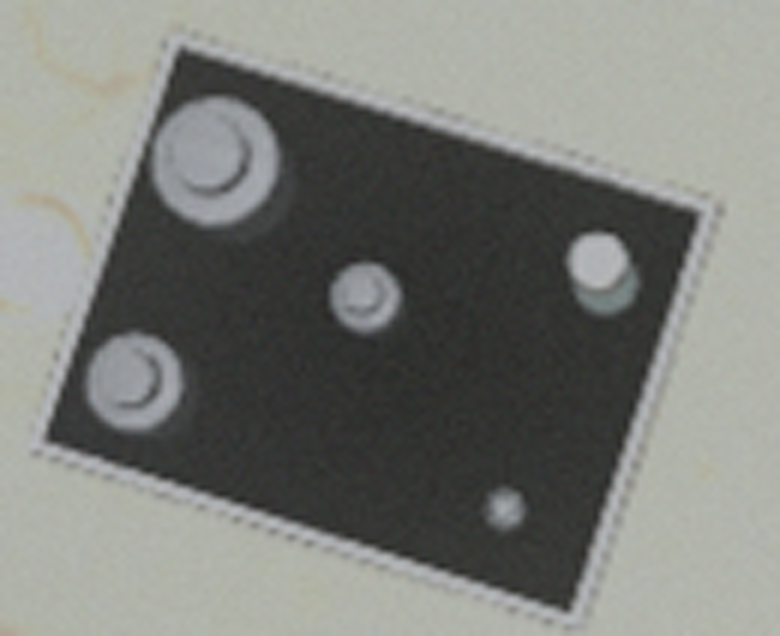

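View pics/block.png

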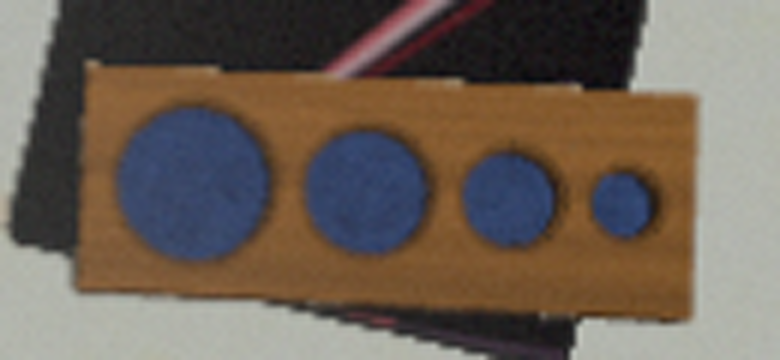

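The tray crop shows weight d at (215,160), c at (133,382), b at (365,297) and a at (504,508), with the vial cap at (598,260). The block crop shows pads at (194,183), (367,192), (510,199) and (624,205), with block corners at (88,64), (697,95), (692,318) and (77,290).

```bash
python3 - <<'E'
from h import *
f=lambda x,y,x0,y0:((x+.5)/6-.5+x0,(y+.5)/6-.5+y0)
for n,x,y,z in [("d",206,156,71),("dbody",215,162,54),("c",128,379,59),("cbody",135,383,44),("b",362,293,47),("bbody",366,298,35),("a",504,508,33),("vial",598,260,65)]:
    print(n,back("top",f(x,y,165,150),z).round(1))
P=[]
for n,x,y in [("D",194,183),("C",367,192),("B",510,199),("A",624,205)]:
    p=back("top",f(x,y,300,190),14); P.append(p); print(n,p.round(1))
C=[back("top",f(x,y,300,190),28) for x,y in[(88,64),(697,95),(692,318),(77,290)]]
c=np.mean(C,0); print("center",c.round(1)); 
e=(C[1]+C[2]-C[0]-C[3])/2; print(np.hypot(*e[:2]), np.degrees(np.arctan2(*e[1::-1])))
# block +x toward the big pocket
Q=np.array([[72,0],[7.5,0],[-46,0],[-88.5,0]]);W=np.array(P)[:,:2]
d=W[0]-W[3]; th=np.arctan2(d[1],d[0]); R=np.array([[np.cos(th),-np.sin(th)],[np.sin(th),np.cos(th)]])
o=W.mean(0)-R@Q.mean(0); print("o",o,"yaw",th,np.degrees(th)); print((Q@R.T+o).round(1)); print((Q@R.T+c[:2]).round(1))
print(back("scene",(254,216),65))
E
```

```text
d [607.2 264.   71. ]
dbody [607.8 263.7  54. ]
c [526.1 291.4  59. ]
cbody [526.1 291.8  44. ]
b [561.2 208.2  47. ]
bbody [560.9 208.2  35. ]
a [484.  154.4  33. ]
vial [573.  120.4  65. ]
D [521.6 -31.2  14. ]
C [519.7 -96.2  14. ]
B [ 518.3 -150.    14. ]
A [ 517.1 -193.    14. ]
center [ 518.9 -102.6   28. ]
227.71248615482497 -91.43934397346969
o [ 519.56431331 -103.85833074] yaw 1.5427191230164379 88.39129472296555
[[ 521.6  -31.9]
 [ 519.8  -96.4]
 [ 518.3 -149.8]
 [ 517.1 -192.3]]
[[ 520.9  -30.6]
 [ 519.1  -95.1]
 [ 517.6 -148.6]
 [ 516.4 -191.1]]
[564.39047552 130.93941893  65.        ]
```

```bash
python3 -m crank '[[0.0225,0.05,-0.005,0.1],[0.0225,0.05,-0.005,0.1],[0.0225,0.05,-0.005,0.1],[0.0225,0.05,-0.005,0.1],[0.0225,0.05,-0.005,0.1],[0.0225,0.05,-0.005,0.1],[0.0225,0.05,-0.005,0.1],[0.0225,0.05,-0.005,0.1],[0.0225,0.05,-0.005,0.1],[0.0225,0.05,-0.005,0.1],[0.0225,0.05,-0.005,0.1],[0.0225,0.05,-0.005,0.05]]' 0.04 30; python3 -c "
from plant import ctrl
s=ctrl.get_state();print(s['tcp_rot'],s['joint_positions'])"
```

```text
clock: 1.7
tcp_pos: [484.0, 122.2, 171.1]
tcp_rot: [[-0.0, 1.0, 0.0], [1.0, 0.0, -0.0], [-0.0, 0.0, -1.0]]
force: [1.1, -0.9, 0.1]
finger_gap: 40.0
grasp_force: 0.0
[[-3.30124028e-04  9.99999930e-01  1.75098694e-04]
 [ 9.99999910e-01  3.30170390e-04 -2.64817674e-04]
 [-2.64875468e-04  1.75011256e-04 -9.99999950e-01]] [ 2.47552339e-01  2.50721579e-01 -3.13912074e-01  1.00605780e+00
 -2.99649455e-04  1.81801850e+00]
```

```bash
python3 -m crank '[[0,0.016,-0.02,0],[0,0.016,-0.03,0],[0,0,-0.03,0],[0,0,-0.03,0],[0,0,-0.018,0],[0,0,0,0]]' 0.035 30; python3 - <<'E'
from h import *
crop("scene",(200,190,330,310),5,"g1.png"); print(proj("scene",[[484,154.4,20]]),proj("scene",[[573,120.4,5]]))
E
```

```text
clock: 2.45
tcp_pos: [481.9, 151.9, 41.9]
tcp_rot: [[0.002, 1.0, -0.004], [1.0, -0.002, -0.001], [-0.001, -0.004, -1.0]]
force: [-0.0, 0.2, 0.5]
finger_gap: 35.3
grasp_force: 0.0
[[282.539956   251.11877731]] [[254.63521735 232.45177222]]
```

View pics/g1.png

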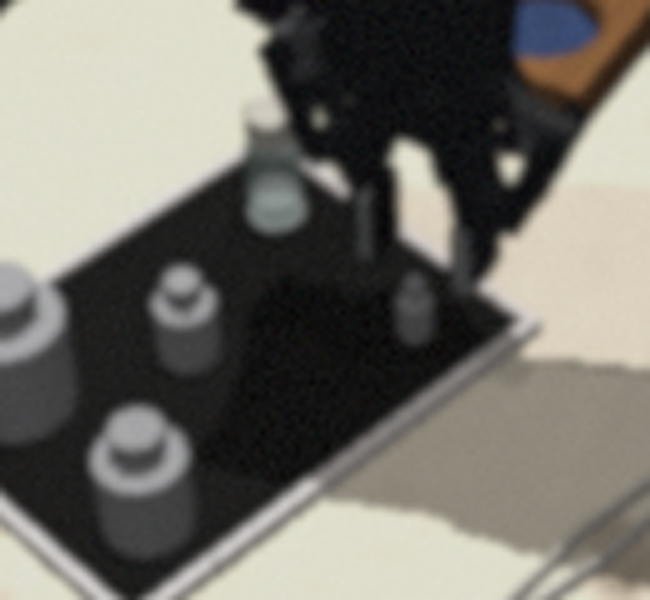

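Seen in the crop, the finger tips at (362,250) and (465,280) straddle weight a, which is at (413,310). I'll descend.

```bash
python3 -m crank '[[0,0,0,0],[0,0,0,0],[0,0,-0.01,0],[0,0,-0.012,0],[0,0,0,0],[0,0,0,0],[0,0,0,0]]'; python3 -m crank '[[0,0,0,0],[0,0,0,0],[0,0,0,0],[0,0,0,0],[0,0,0,0],[0,0,0,0]]' 0.005 30
```

```text
clock: 3.38
tcp_pos: [483.8, 152.5, 21.5]
tcp_rot: [[0.002, 1.0, 0.0], [1.0, -0.002, 0.0], [0.0, 0.0, -1.0]]
force: [-0.9, 0.2, -0.3]
finger_gap: 35.0
grasp_force: 0.0
clock: 4.12
tcp_pos: [483.8, 152.5, 21.5]
tcp_rot: [[0.002, 1.0, 0.001], [1.0, -0.002, 0.0], [0.0, 0.001, -1.0]]
force: [0.5, 0.1, 2.8]
finger_gap: 11.5
grasp_force: 29.4
```

```bash
python3 -m crank '[[0,0,0.003,0],[0,0,0.006,0],[0,0,0.01,0],[0,0,0.01,0],[0,0,0.01,0],[0,0,0,0],[0,0,0,0]]'; python3 - <<'E'
from h import *
a=ctrl.get_image("scene")[215:270,245:315,::-1];b=ctrl.get_image("top")[190:260,220:290,::-1]
r=lambda i:cv2.resize(i,(390,390),interpolation=cv2.INTER_CUBIC)
cv2.imwrite("pics/g2.png",np.hstack([cv2.resize(a,(390,306),interpolation=cv2.INTER_CUBIC),r(b)[:306]]))
E
```

```text
clock: 5.0
tcp_pos: [483.4, 152.4, 60.3]
tcp_rot: [[0.002, 1.0, -0.0], [1.0, -0.002, 0.0], [0.0, -0.0, -1.0]]
force: [0.4, 0.2, -0.8]
finger_gap: 11.8
grasp_force: 29.2
```

View pics/g2.png

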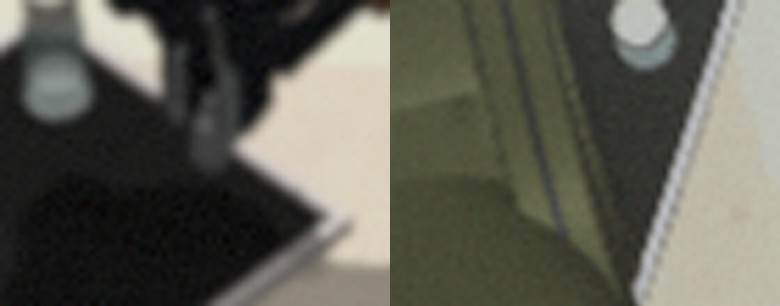

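```bash
python3 - <<'E'
from h import *
for z in(25,35,40,45,50,60,75):print(z,proj("scene",[[483.5,153.5,z]]),proj("scene",[[481,146.5,z]]))
crop("scene",(262,215,302,255),14,"g3.png")
E
```

```text
25 [[282.92355183 249.21483225]] [[285.62682443 247.48520712]]
35 [[282.84275573 245.76248555]] [[285.56348243 244.03386315]]
40 [[282.8019689  244.01973729]] [[285.53150636 242.29168094]]
45 [[282.76091961 242.2657991 ]] [[285.49932432 240.53835299]]
50 [[282.71960535 240.50056434]] [[285.46693436 238.77377347]]
60 [[282.6361717  236.93577185]] [[285.40152262 235.21042981]]
75 [[282.50896941 231.50111478]] [[285.30179485 229.77830482]]
```

View pics/g3.png

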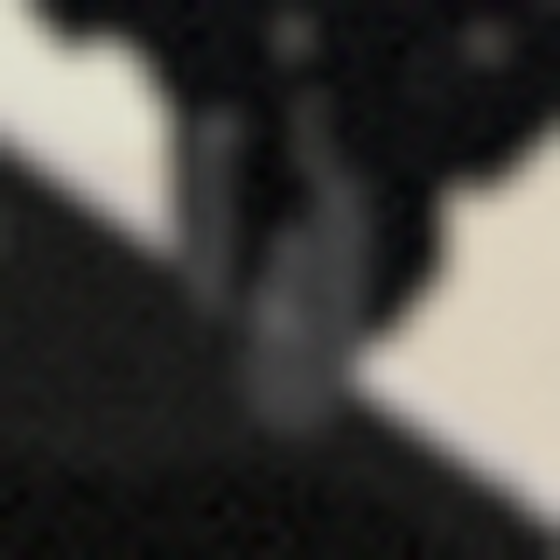

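```bash
python3 -m crank '[[0.001,-0.02,0.02,0],[0.0045,-0.045,0,0],[0.0045,-0.045,0,0],[0.0045,-0.045,0,0],[0.0045,-0.045,0,0],[0.0045,-0.045,0,0],[0.0045,-0.045,0,0],[0.004,-0.04,0,0],[0.001,-0.016,0,0],[0,0,0,0],[0,0,0,0],[0,0,0,0]]'; python3 - <<'E'
from h import *
s=ctrl.get_state();print(s["tcp_pos"],s["finger_gap"])
crop("scene",(270,120,370,195),7,"p1.png")
for z in(14,28,60):print(proj("scene",[[516.7,-191.8,z]]))
E
```

```text
clock: 6.65
tcp_pos: [516.3, -192.2, 80.2]
tcp_rot: [[0.0, 1.0, -0.001], [1.0, -0.0, 0.0], [0.0, -0.001, -1.0]]
force: [-0.4, -0.3, -0.3]
finger_gap: 12.0
grasp_force: 29.2
[ 516.25826521 -192.24027265   80.24568134] 11.974661709046856
[[337.34974523 162.30634976]]
[[337.64966818 157.76489338]]
[[338.35125629 147.1353645 ]]
```

View pics/p1.png

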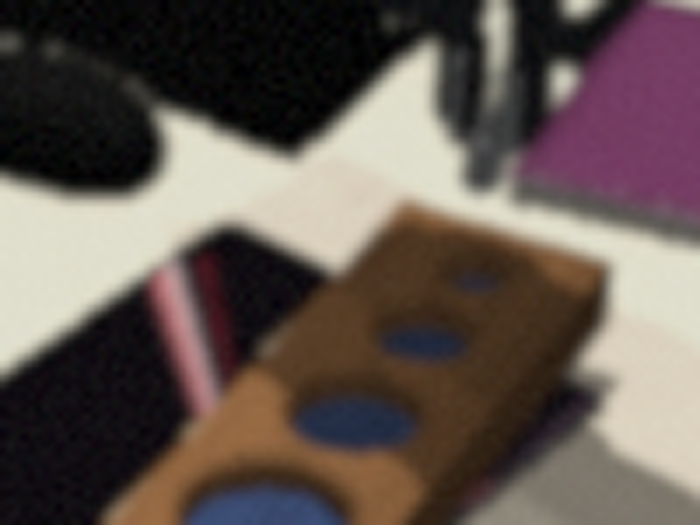

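The weight's foot in the crop, at (482,185), hangs straight above the smallest pocket at (478,282), so it is aligned. I'll lower it.

```bash
python3 -m crank '[[0,-0.0015,-0.015,0],[0,0,-0.015,0],[0,0,-0.01,0],[0,0,-0.004,0],[0,0,0,0],[0,0,0,0]]'; for i in 1 2 3; do :; done; python3 -m crank '[[0,0,-0.001,0],[0,0,-0.001,0],[0,0,-0.001,0],[0,0,0,0],[0,0,0,0]]'
```

```text
clock: 7.45
tcp_pos: [516.9, -195.3, 36.7]
tcp_rot: [[0.002, 1.0, 0.001], [1.0, -0.002, -0.0], [-0.0, 0.001, -1.0]]
force: [0.1, 0.0, -0.3]
finger_gap: 11.9
grasp_force: 29.2
clock: 8.07
tcp_pos: [516.5, -195.1, 33.3]
tcp_rot: [[0.002, 1.0, -0.0], [1.0, -0.002, 0.0], [0.0, -0.0, -1.0]]
force: [0.6, -1.0, 0.1]
finger_gap: 12.1
grasp_force: 29.2
```

```bash
python3 -m crank '[[0,0.0012,-0.0005,0],[0,0,-0.0005,0],[0,0,-0.0005,0],[0,0,0,0],[0,0,0,0]]';  python3 -m crank '[[0,0,-0.0005,0],[0,0,-0.0005,0],[0,0,0,0],[0,0,0,0]]'
```

```text
clock: 8.7
tcp_pos: [516.5, -194.0, 31.8]
tcp_rot: [[0.002, 1.0, 0.0], [1.0, -0.002, -0.0], [-0.0, 0.0, -1.0]]
force: [0.7, 0.7, -1.1]
finger_gap: 11.8
grasp_force: 29.2
clock: 9.2
tcp_pos: [516.5, -193.9, 30.8]
tcp_rot: [[0.002, 1.0, -0.0], [1.0, -0.002, -0.0], [-0.0, -0.0, -1.0]]
force: [-0.3, 0.1, -0.7]
finger_gap: 11.4
grasp_force: 29.3
```

```bash
python3 -m crank '[[0,0,-0.0005,0],[0,0,0,0],[0,0,0,0]]';  python3 -m crank '[[0,0,-0.0005,0],[0,0,0,0],[0,0,0,0]]'
```

```text
clock: 9.57
tcp_pos: [516.6, -194.0, 30.5]
tcp_rot: [[0.002, 1.0, 0.0], [1.0, -0.002, -0.0], [-0.0, 0.0, -1.0]]
force: [-0.8, -0.4, 2.4]
finger_gap: 11.7
grasp_force: 29.6
clock: 9.95
tcp_pos: [516.8, -194.1, 30.4]
tcp_rot: [[0.002, 1.0, 0.001], [1.0, -0.002, -0.0], [-0.0, 0.001, -1.0]]
force: [-0.3, -0.3, 4.8]
finger_gap: 11.5
grasp_force: 30.0
```

```bash
python3 -m crank '[[0,0,0.0005,0],[0,0,0,0],[0,0,0,0],[0,0,0,0]]' 0.032; python3 -m crank '[[0,0,0.01,0],[0,0,0.03,0],[0,0,0.04,0],[0,0.03,0.01,0],[0,0,0,0]]'; python3 - <<'E'
from h import *
crop("top",(385,210,421,237),16,"pa.png")
E
```

```text
clock: 10.45
tcp_pos: [516.4, -193.9, 30.1]
tcp_rot: [[0.002, 1.0, -0.0], [1.0, -0.002, 0.0], [0.0, -0.0, -1.0]]
force: [0.6, 0.0, 0.3]
finger_gap: 32.2
grasp_force: 0.0
clock: 11.08
tcp_pos: [517.3, -163.0, 122.2]
tcp_rot: [[0.0, 1.0, 0.003], [1.0, -0.0, -0.001], [-0.001, 0.003, -1.0]]
force: [0.3, 0.5, -0.5]
finger_gap: 32.0
grasp_force: 0.0
```

View pics/pa.png

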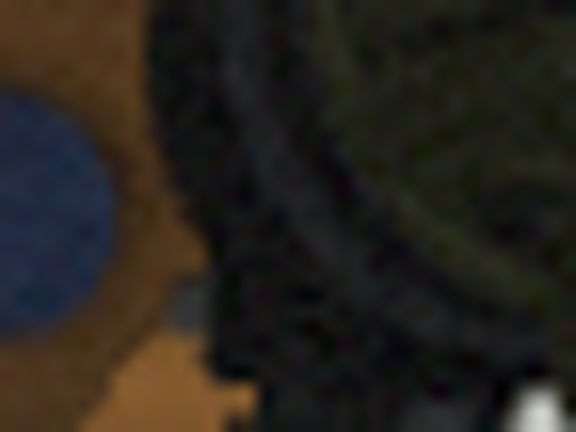

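The arm hides the pocket in this view; I'll check it from over the tray. Next, weight b.

```bash
python3 -m crank '[[0.005,0.04,0,0],[0.005,0.05,0,0],[0.005,0.05,0,0],[0.005,0.05,0,0],[0.005,0.05,0,0],[0.005,0.05,0,0],[0.005,0.05,0,0],[0.005,0.025,0,0],[0.004,0.007,0,0],[0,0,0,0],[0,0,0,0],[0,0,0,0]]' 0.046; python3 - <<'E'
from h import *
crop("top",(300,190,430,250),6,"pa2.png")
E
```

```text
clock: 12.62
tcp_pos: [560.4, 206.8, 120.3]
tcp_rot: [[0.004, 1.0, -0.0], [1.0, -0.004, -0.0], [-0.0, -0.0, -1.0]]
force: [-0.6, -0.5, 0.1]
finger_gap: 45.8
grasp_force: 0.0
```

View pics/pa2.png

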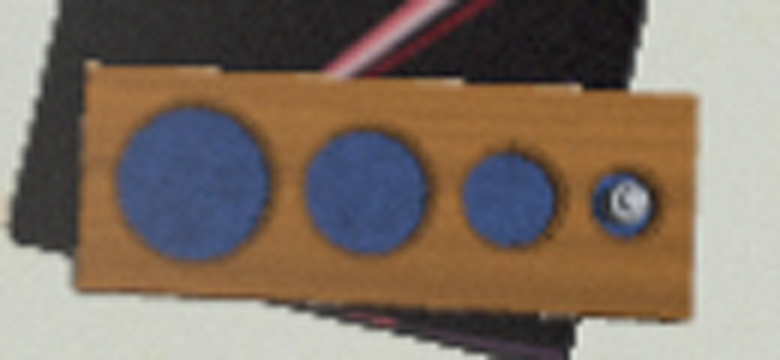

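Weight a stands upright in its pocket at (628,201). Now to descend on b.

```bash
python3 -m crank '[[0.0008,0.0014,-0.03,0],[0,0,-0.03,0],[0,0,-0.025,0],[0,0,-0.01,0],[0,0,-0.004,0],[0,0,0,0],[0,0,0,0],[0,0,0,0]]'; python3 -m crank '[[0,0,0,0],[0,0,0,0],[0,0,0,0],[0,0,0,0],[0,0,0,0],[0,0,0,0]]' 0.012 40; python3 -m crank '[[0,0,0.003,0],[0,0,0.01,0],[0,0,0.03,0],[0,0,0.03,0],[0,0,0,0],[0,0,0,0]]'
```

```text
clock: 13.68
tcp_pos: [561.9, 209.7, 22.1]
tcp_rot: [[0.002, 1.0, 0.001], [1.0, -0.002, 0.0], [0.0, 0.001, -1.0]]
force: [0.1, 0.3, -0.0]
finger_gap: 45.8
grasp_force: 0.0
clock: 14.42
tcp_pos: [561.6, 209.6, 21.9]
tcp_rot: [[0.002, 1.0, 0.001], [1.0, -0.002, 0.0], [0.0, 0.001, -1.0]]
force: [-0.9, -1.1, 6.2]
finger_gap: 24.2
grasp_force: 39.4
clock: 15.18
tcp_pos: [560.8, 209.3, 93.7]
tcp_rot: [[0.002, 1.0, -0.001], [1.0, -0.002, -0.0], [-0.0, -0.001, -1.0]]
force: [-1.1, 0.5, -1.5]
finger_gap: 23.6
grasp_force: 39.5
```

```bash
python3 -m crank '[[-0.02,-0.01,0.01,0],[-0.0155,-0.04,0,0],[-0.001,-0.05,0,0],[-0.001,-0.05,0,0],[-0.001,-0.05,0,0],[-0.001,-0.05,0,0],[-0.001,-0.045,0,0],[-0.001,-0.04,0,0],[-0.001,-0.0175,0,0],[-0.0005,-0.005,0,0],[0,0,0,0],[0,0,0,0]]';  python3 -m crank '[[0,0,-0.025,0],[0,0,-0.025,0],[0,0,-0.01,0],[0,0,0,0],[0,0,0,0],[0,0,0,0]]'
```

```text
clock: 16.68
tcp_pos: [518.2, -146.8, 104.2]
tcp_rot: [[0.0, 1.0, -0.0], [1.0, -0.0, 0.001], [0.001, -0.0, -1.0]]
force: [0.2, 0.8, -1.0]
finger_gap: 23.8
grasp_force: 39.5
clock: 17.42
tcp_pos: [519.2, -148.2, 45.3]
tcp_rot: [[0.002, 1.0, 0.002], [1.0, -0.002, -0.001], [-0.001, 0.002, -1.0]]
force: [-0.3, -0.6, -1.1]
finger_gap: 23.7
grasp_force: 39.5
```

Bottom is at about 28.4, on target within about 1 mm. Going down to contact, expected at a TCP z of about 31.

```bash
python3 -m crank '[[-0.001,0.0003,-0.004,0],[0,0,-0.004,0],[0,0,-0.003,0],[0,0,-0.001,0],[0,0,0,0],[0,0,0,0],[0,0,0,0]]';  python3 -m crank '[[0,0,-0.0005,0],[0,0,-0.0005,0],[0,0,-0.0005,0],[0,0,0,0],[0,0,0,0]]'
```

```text
clock: 18.3
tcp_pos: [517.4, -147.7, 32.4]
tcp_rot: [[0.002, 1.0, 0.0], [1.0, -0.002, -0.0], [-0.0, 0.0, -1.0]]
force: [0.2, 0.7, -2.0]
finger_gap: 23.8
grasp_force: 39.5
clock: 18.92
tcp_pos: [517.3, -147.8, 30.9]
tcp_rot: [[0.002, 1.0, 0.0], [1.0, -0.002, -0.0], [-0.0, 0.0, -1.0]]
force: [-0.7, 0.3, 0.5]
finger_gap: 24.1
grasp_force: 39.8
```

```bash
python3 -m crank '[[0,0,-0.0003,0],[0,0,0,0],[0,0,0,0],[0,0,0,0]]' 0.042; python3 -m crank '[[0,0,0.01,0],[0,0,0.03,0],[0,0,0.04,0],[0.001,0.04,0.01,0],[0.001,0.05,0,0],[0.001,0.05,0,0],[0.001,0.05,0,0],[0.001,0.05,0,0],[0.001,0.05,0,0],[0.001,0.05,0,0],[0.001,0.05,0,0],[0.001,0.035,0,0]]' 0.042; python3 -m crank '[[0.001,0.0145,0,0],[0,0,-0.02,0],[0,0,-0.03,0],[0,0,0,0],[0,0,0,0]]' 0.06
python3 - <<'E'
from h import *
a=ctrl.get_image("top")[190:250,300:430,::-1];b=ctrl.get_image("scene")[190:310,195:325,::-1]
r=lambda i,k:cv2.resize(i,None,fx=k,fy=k,interpolation=cv2.INTER_CUBIC)
cv2.imwrite("pics/pb.png",np.vstack([r(a,4),r(b,2.75)[:,:520] if 0 else np.pad(r(b,2.5),((0,0),(0,195),(0,0)))]))
E
```

```text
clock: 19.42
tcp_pos: [517.3, -147.7, 30.5]
tcp_rot: [[0.002, 1.0, 0.0], [1.0, -0.002, -0.0], [-0.0, 0.0, -1.0]]
force: [-0.3, -0.1, 0.2]
finger_gap: 41.8
grasp_force: 0.0
clock: 20.92
tcp_pos: [526.4, 279.7, 121.4]
tcp_rot: [[0.0, 1.0, 0.001], [1.0, -0.0, 0.001], [0.001, 0.001, -1.0]]
force: [0.3, -0.4, 0.6]
finger_gap: 42.0
grasp_force: 0.0
clock: 21.55
tcp_pos: [527.9, 291.4, 71.5]
tcp_rot: [[0.003, 1.0, 0.001], [1.0, -0.003, 0.0], [0.0, 0.001, -1.0]]
force: [0.1, 0.2, 0.4]
finger_gap: 60.1
grasp_force: 0.0
```

View pics/pb.png

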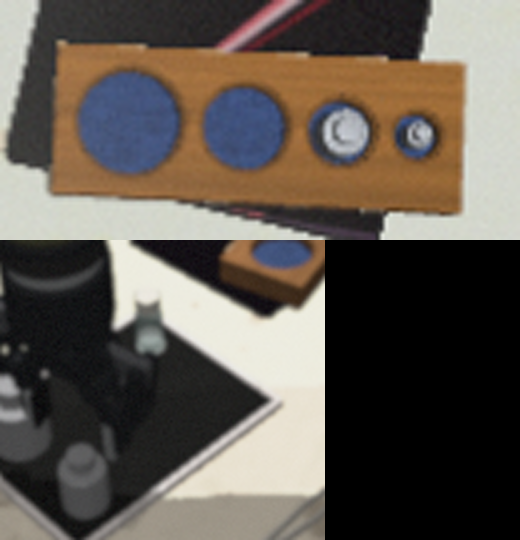

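Weights a and b both stand in their pockets, at (415,132) and (343,131), and the fingers are over c with the vial untouched. I'll grasp c.

```bash
python3 -m crank '[[-0.001,0,-0.02,0],[0,0,-0.02,0],[0,0,-0.008,0],[0,0,-0.002,0],[0,0,0,0],[0,0,0,0],[0,0,0,0]]'; python3 -m crank '[[0,0,0,0],[0,0,0,0],[0,0,0,0],[0,0,0,0],[0,0,0,0],[0,0,0,0]]' 0.02 60; python3 -m crank '[[0,0,0.003,0],[0,0,0.01,0],[0,0,0.03,0],[0,0,0.035,0],[0,0,0.01,0],[0,0,0,0],[0,0,0,0]]'
```

```text
clock: 22.52
tcp_pos: [526.7, 292.0, 21.0]
tcp_rot: [[0.002, 1.0, 0.001], [1.0, -0.002, 0.0], [0.0, 0.001, -1.0]]
force: [0.1, -0.4, -0.7]
finger_gap: 59.8
grasp_force: 0.0
clock: 23.28
tcp_pos: [526.7, 292.0, 21.0]
tcp_rot: [[0.002, 1.0, 0.001], [1.0, -0.002, 0.0], [0.0, 0.001, -1.0]]
force: [-0.4, -0.8, 5.9]
finger_gap: 35.1
grasp_force: 60.8
clock: 24.15
tcp_pos: [525.1, 291.1, 106.9]
tcp_rot: [[0.002, 1.0, -0.003], [1.0, -0.002, -0.001], [-0.001, -0.003, -1.0]]
force: [0.2, -0.2, -3.7]
finger_gap: 34.8
grasp_force: 60.6
```

```bash
python3 -m crank '[[-0.001,-0.02,0,0],[-0.001,-0.04,0,0],[-0.001,-0.05,0,0],[-0.001,-0.05,0,0],[-0.001,-0.05,0,0],[-0.001,-0.05,0,0],[-0.001,-0.05,0,0],[0,-0.045,0,0],[0,-0.0235,0,0],[0,-0.009,0,0],[0,0,0,0],[0,0,0,0]]';  python3 -m crank '[[0,0,-0.02,0],[0,0,-0.025,0],[0,0,-0.015,0],[0,0,-0.003,0],[0,0,0,0],[0,0,0,0],[0,0,0,0],[0,0,0,0]]'
```

```text
clock: 25.65
tcp_pos: [518.9, -94.8, 108.3]
tcp_rot: [[0.001, 1.0, -0.001], [1.0, -0.001, 0.001], [0.001, -0.001, -1.0]]
force: [-0.3, -0.6, -3.3]
finger_gap: 34.9
grasp_force: 60.6
clock: 26.65
tcp_pos: [519.6, -95.8, 45.9]
tcp_rot: [[0.002, 1.0, 0.001], [1.0, -0.002, -0.0], [-0.0, 0.001, -1.0]]
force: [0.6, 0.1, -2.9]
finger_gap: 34.9
grasp_force: 60.5
```

```bash
python3 -m crank '[[0,0,-0.004,0],[0,0,-0.005,0],[0,0,-0.004,0],[0,0,-0.0015,0],[0,0,0,0],[0,0,0,0],[0,0,0,0]]';  python3 -m crank '[[0,0,-0.0005,0],[0,0,-0.0005,0],[0,0,0,0],[0,0,0,0]]'
```

```text
clock: 27.52
tcp_pos: [519.4, -95.7, 31.2]
tcp_rot: [[0.002, 1.0, 0.0], [1.0, -0.002, -0.0], [-0.0, 0.0, -1.0]]
force: [-0.3, -0.9, -4.0]
finger_gap: 34.7
grasp_force: 60.5
clock: 28.02
tcp_pos: [519.4, -95.8, 30.1]
tcp_rot: [[0.002, 1.0, 0.0], [1.0, -0.002, -0.0], [-0.0, 0.0, -1.0]]
force: [0.2, 1.3, -2.6]
finger_gap: 34.8
grasp_force: 60.8
```

```bash
python3 -m crank '[[0,0,-0.0004,0],[0,0,0,0],[0,0,0,0]]'; python3 -m crank '[[0,0,0,0],[0,0,0,0],[0,0,0,0],[0,0,0,0]]' 0.052
```

```text
clock: 28.4
tcp_pos: [519.3, -95.7, 30.0]
tcp_rot: [[0.002, 1.0, 0.0], [1.0, -0.002, -0.0], [-0.0, 0.0, -1.0]]
force: [-2.4, 0.6, 5.0]
finger_gap: 35.1
grasp_force: 61.4
clock: 28.9
tcp_pos: [519.3, -95.7, 29.5]
tcp_rot: [[0.002, 1.0, -0.0], [1.0, -0.002, -0.0], [-0.0, -0.0, -1.0]]
force: [-1.0, -0.3, 0.6]
finger_gap: 51.9
grasp_force: 0.0
```

```bash
python3 -m crank '[[0,0,0.01,0],[0,0,0.03,0],[0,0,0.04,0],[0.01,0.03,0.011,0],[0.012,0.045,0,0],[0.012,0.05,0,0],[0.012,0.05,0,0],[0.012,0.05,0,0],[0.012,0.05,0,0],[0.01,0.045,0,0],[0.006,0.03,0,0],[0.002,0.01,0,0]]' 0.052; python3 -m crank '[[0,0,0,0],[0,0,0,0],[0,0,-0.02,0],[0,0,-0.01,0],[0,0,0,0],[0,0,0,0]]' 0.072
python3 - <<'E'
from h import *
a=ctrl.get_image("top")[190:250,300:430,::-1];b=ctrl.get_image("scene")[190:310,175:305,::-1]
r=lambda i,k:cv2.resize(i,None,fx=k,fy=k,interpolation=cv2.INTER_CUBIC)
cv2.imwrite("pics/pc.png",np.vstack([r(a,3),r(b,3)]))
E
```

```text
clock: 30.4
tcp_pos: [607.6, 266.1, 121.0]
tcp_rot: [[-0.0, 1.0, 0.001], [1.0, 0.0, 0.0], [0.0, 0.001, -1.0]]
force: [-0.7, -0.2, 0.2]
finger_gap: 52.0
grasp_force: 0.0
clock: 31.15
tcp_pos: [607.6, 264.0, 91.1]
tcp_rot: [[0.003, 1.0, 0.001], [1.0, -0.003, 0.0], [0.0, 0.001, -1.0]]
force: [0.3, -0.7, 0.3]
finger_gap: 71.9
grasp_force: 0.0
```

View pics/pc.png

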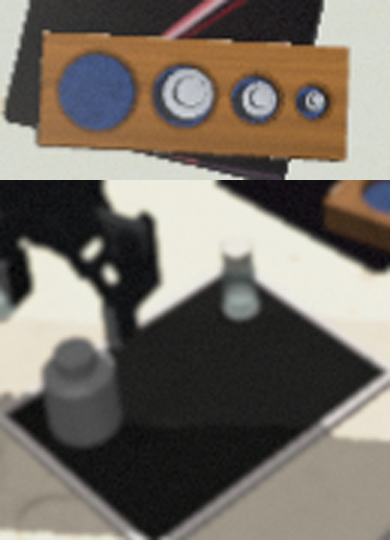

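Weights a to c are seated and the fingers are over d at (75,390), with the vial standing at (240,285). I'll grasp d.

```bash
python3 -m crank '[[0,0,-0.02,0],[0,0,-0.025,0],[0,0,-0.018,0],[0,0,-0.005,0],[0,0,-0.002,0],[0,0,0,0],[0,0,0,0],[0,0,0,0]]'; python3 -m crank '[[0,0,0,0],[0,0,0,0],[0,0,0,0],[0,0,0,0],[0,0,0,0],[0,0,0,0]]' 0.03 90; python3 -m crank '[[0,0,0.003,0],[0,0,0.01,0],[0,0,0.025,0],[0,0,0.035,0],[0,0,0.015,0],[0,0,0,0],[0,0,0,0]]'
```

```text
clock: 32.25
tcp_pos: [607.7, 264.4, 21.2]
tcp_rot: [[0.002, 1.0, 0.001], [1.0, -0.002, 0.0], [0.0, 0.001, -1.0]]
force: [-0.0, -0.2, 0.3]
finger_gap: 72.1
grasp_force: 0.0
clock: 33.0
tcp_pos: [608.5, 264.5, 21.7]
tcp_rot: [[0.002, 1.0, 0.002], [1.0, -0.002, 0.001], [0.001, 0.002, -1.0]]
force: [0.8, -1.4, 5.1]
finger_gap: 45.8
grasp_force: 92.3
clock: 33.88
tcp_pos: [606.0, 263.7, 106.8]
tcp_rot: [[0.002, 1.0, -0.003], [1.0, -0.002, -0.001], [-0.001, -0.003, -1.0]]
force: [-0.8, -0.2, -7.5]
finger_gap: 46.0
grasp_force: 93.9
```

```bash
python3 -m crank '[[-0.01,-0.015,0.005,0],[-0.02,-0.025,0,0],[-0.02,-0.035,0,0],[-0.02,-0.04,0,0],[-0.01,-0.045,0,0],[-0.0044,-0.045,0,0],[-0.002,-0.04,0,0],[0,-0.03,0,0],[0,-0.0155,0,0],[0,-0.005,0,0],[0,0,0,0],[0,0,0,0]]';  python3 -m crank '[[0,0,-0.015,0],[0,0,-0.025,0],[0,0,-0.02,0],[0,0,-0.005,0],[0,0,0,0],[0,0,0,0],[0,0,0,0],[0,0,0,0]]'
```

```text
clock: 35.38
tcp_pos: [520.9, -30.2, 113.5]
tcp_rot: [[0.001, 1.0, -0.0], [1.0, -0.001, 0.001], [0.001, -0.0, -1.0]]
force: [0.7, -0.6, -7.8]
finger_gap: 45.8
grasp_force: 94.2
clock: 36.38
tcp_pos: [521.3, -31.3, 49.1]
tcp_rot: [[0.002, 1.0, 0.001], [1.0, -0.002, -0.0], [-0.0, 0.001, -1.0]]
force: [0.0, -0.7, -8.6]
finger_gap: 46.3
grasp_force: 94.1
```

```bash
python3 -m crank '[[0,0,-0.005,0],[0,0,-0.006,0],[0,0,-0.004,0],[0,0,-0.002,0],[0,0,0,0],[0,0,0,0],[0,0,0,0],[0,0,0,0]]';  python3 -m crank '[[0,0,-0.0005,0],[0,0,-0.0005,0],[0,0,0,0],[0,0,0,0],[0,0,0,0]]'
```

```text
clock: 37.38
tcp_pos: [521.0, -31.2, 31.7]
tcp_rot: [[0.002, 1.0, 0.0], [1.0, -0.002, -0.0], [-0.0, 0.0, -1.0]]
force: [0.0, -0.5, -8.7]
finger_gap: 46.2
grasp_force: 94.2
clock: 38.0
tcp_pos: [520.9, -31.2, 30.8]
tcp_rot: [[0.002, 1.0, 0.0], [1.0, -0.002, -0.0], [-0.0, 0.0, -1.0]]
force: [-0.8, 0.0, -4.4]
finger_gap: 45.8
grasp_force: 94.8
```

```bash
python3 -m crank '[[0,0,-0.0004,0],[0,0,0,0],[0,0,0,0]]'; python3 -m crank '[[0,0,0,0],[0,0,0,0],[0,0,0,0],[0,0,0,0]]' 0.064;  python3 -m crank '[[0,0,0.01,0],[0,0,0.03,0],[0,0,0.04,0],[0,0.03,0.02,0],[0,0.05,0.01,0],[0,0.05,0,0],[0,0.05,0,0],[0,0.05,0,0],[0,0.03,0,0],[0,0.01,0,0],[0,0,0,0],[0,0,0,0]]'
python3 - <<'E'
from h import *
a=ctrl.get_image("top")[150:250,160:430,::-1];b=ctrl.get_image("scene")[130:310,160:400,::-1]
r=lambda i,k:cv2.resize(i,None,fx=k,fy=k,interpolation=cv2.INTER_CUBIC)
b=r(b,1.8);a=r(a,2.5);b=b[:,:];w=max(a.shape[1],b.shape[1])
cv2.imwrite("pics/pd.png",np.vstack([np.pad(i,((0,0),(0,w-i.shape[1]),(0,0))) for i in(a,b)]))
E
```

```text
clock: 38.38
tcp_pos: [520.9, -31.2, 30.7]
tcp_rot: [[0.002, 1.0, 0.0], [1.0, -0.002, -0.0], [-0.0, 0.0, -1.0]]
force: [-4.0, -0.1, 3.4]
finger_gap: 46.0
grasp_force: 95.5
clock: 38.88
tcp_pos: [521.2, -31.2, 30.3]
tcp_rot: [[0.002, 1.0, 0.0], [1.0, -0.002, -0.0], [-0.0, 0.0, -1.0]]
force: [-0.8, 0.1, -0.2]
finger_gap: 63.9
grasp_force: 0.0
clock: 40.38
tcp_pos: [520.8, 237.5, 140.3]
tcp_rot: [[0.003, 1.0, -0.0], [1.0, -0.003, -0.001], [-0.001, -0.0, -1.0]]
force: [-0.6, -1.1, 0.3]
finger_gap: 64.0
grasp_force: 0.0
```

View pics/pd.png

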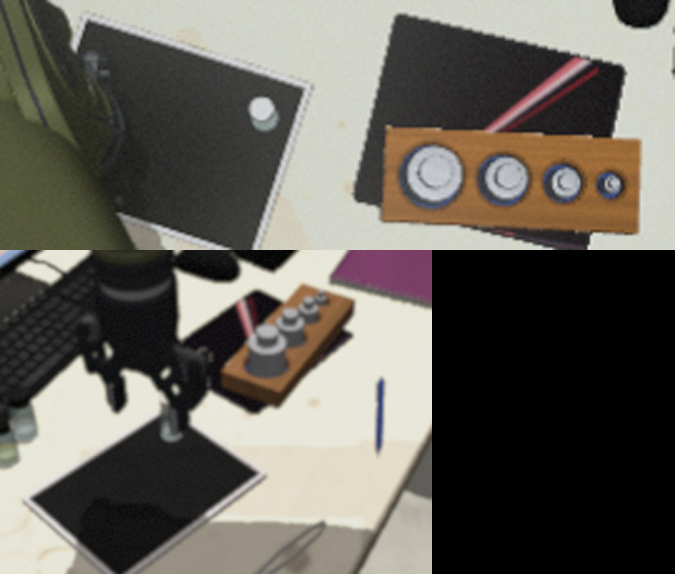

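All four weights stand in their pockets, at top-view x = 432, 503, 564 and 609. The vial stands untouched at (263,110) and the arm is clear. Handing in.

```bash
python3 -c "
from plant import ctrl
print(ctrl.sign_off())"
```

```text
the job is handed in; nothing more can be done
None
```

All four weights stand upright in their own pockets, smallest to largest, the vial is still standing on the tray, and the job was handed in after about 40 s on the robot's clock.

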